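# Lock the igniter box hatch

### The job

Swing the hatch of the burner's blue igniter box shut, then push the red wing fastener in against its spring, just far enough to turn and not hard down to its bottom, and turn it clockwise, about a quarter turn or a little less, until it meets its stop, without forcing the stop. Let it spring back out into its locked detent and let go; leave the glass, the mould and the wooden block where they stand.

Things in the scene. Friction and masses are not known exactly. Their poses are not given: they have to be found in the camera images.
- box: Blue open-topped steel igniter box, 180 x 160 x 80 mm high, fixed to the bench at a yaw that varies. Origin: centre of its underside; x points to the hinge side (away from the robot), y to its left side, z up. Its grey hatch is hinged on the upper +x edge.
- hatch (a joint): Opening of the grey hatch plate (180 x 160 x 6 mm, 0.5 kg), rad: 0 = shut on the rim, grows as the free edge rises (to 1.3). Starts at 0.4 to 0.8. The hinge is stiff: the hatch stays where it is left; a few newtons from above, 90 to 150 mm from the hinge, push it down. Shut, its upper face is 86 mm above the bench.
- hatch_axis (a point): Point on the hatch's hinge axis, mid-width, 80 mm above the bench at box x = +90 mm. Turns with the hatch: x along the hatch away from its free edge, y along the hinge, z out of its outer face.
- hatch_edge (a point): Middle of the hatch's free edge, on its outer face, 180 mm from the hinge.
- plunger (a joint): How far the fastener is pushed in along its axis, m: 0 = out, bottom at 0.014 (must not be reached). Spring: 4.5 N to start, 0.9 N more per mm (10.4 N at 6.5 mm, 16.2 N at 13 mm). It turns only when pushed in over 6.5 mm (8 to 10 mm, about 12 to 13 N, is good). Let out in the locked detent it rests near 0.0025; if it stays near 0.0065 it is not in the detent.
- wing (a joint): Turn of the red wing, rad, clockwise from above with the hatch shut; 0 = blade along box x. Starts at 0.05 to 0.2. Its stop lies somewhere from 1.05 to 1.65, different every time, not measured. Pushed in, turn until the firm stop is felt (about 0.3 N m; free turning takes under 0.1), then let it out: against the stop or up to 0.07 before it, it springs into the locked detent.
- wing_top (a point): Centre of the top of the red wing, on its axis, 42 mm above the hatch's outer face when out, 125 mm from the hinge, mid-width. Blade: 46 mm long (this point's x), 10 mm thick (its y), 24 mm tall below this point, on a round hub 34 mm wide, 5 mm high, its underside 14 mm above the hatch when out. z points out along the axis.
- tumbler: Amber glass tumbler, 68 mm diameter, 95 mm high, standing beside the box. Origin: centre of its foot. Leave alone.
- mould: Round brass mould, 64 mm diameter, 60 mm high, 0.6 kg, beside the box. Origin: centre of its underside. Leave alone.
- block: Dark wooden shaping block, 100 x 50 x 35 mm, beside the box. Origin: centre of its underside. Leave alone.
- keeper (a joint): Strain of the keeper that hides in the box under the fastener, rad: 0 = unloaded; the wing's lugs twist it elastically by 0.1 rad per N m when they meet the stop. It yields (fails) at 0.08 rad, 0.8 N m.

How it is judged:
By the outcome, as a careful person would: the job done as asked, in the order asked, and still so for the second after the job is handed in, with the robot touching nothing.
It also fails if it takes over 64 s, if anything falls off the work surface, if the arm or the gripper's body presses on something with over 40 N, if the wrist force passes 120 N, or if a joint passes its speed limit or range.

### The arm

A 6-joint arm with a two-finger parallel gripper is mounted at the origin on the work surface. World frame = base frame: x ahead of the robot, y to its left, z up, the work surface at z = 0. Lengths are in mm, angles in degrees, forces in N, time in s.
With the tool pointing down it reaches from about 300 to 850 mm from the base axis. Payload 4.2 kg.
Tool frame: the origin (TCP) lies between the finger pads; the fingertips stand 22 mm ahead of it and the grasp point (between the pads) lies 3 mm ahead of it; z points along the fingers, y is the direction in which the jaws open and shut (so a half turn about z gives the same grasp; the last joint's range is limited). The gripper opens to 91 mm and grips with 3 to 60 N. Pads are 32 mm wide; open, the fingers measure 118 mm over their backs; the gripper's body (76 mm by 178 mm) begins 60 mm behind the grasp point.
Start: joints at [-77.177, 18.312, 89.639, -0, 72.044, -1.146], TCP at [138.802, -558.01, 235.976] pointing down, gripper open.
Joint ranges: [-177.97, 177.97], [-48.28, 115.42], [12.27, 149.76], [-77.06, 257.06], [2.81, 150.46], [-146.56, 146.56]. Speed limits (degrees/s): [147.25, 147.25, 180, 180, 180, 180].

### API

Orientations are given as [roll, pitch, yaw] about the fixed x, y, z axes, in that order (R = Rz(yaw) Ry(pitch) Rx(roll)).
In Python, from workcell import * gives the robot as it stands.
- The arm moves only by the shell command python3 -m jog 'ROWS' [OPENING] [FORCE]. ROWS is text: rows parted by semicolons, each of 6 numbers parted by spaces: the shift along the tool's x, y, z in units of 0.5 m (1.0 is 0.5 m), then the turn, a rotation vector about the tool's x, y, z in units of pi/2 rad (1.0 is pi/2 rad). A call has 1 to 20 rows; each row is the pose to reach, as a shift and turn from the pose measured when the call began, along the tool's axes at that moment; what a row does not reach only later rows make up. A row lasts 1/12 s, in which the tool goes at most 41.7 mm and 7.16 degrees, less where a joint would pass 70% of its speed; a pose out of reach is approached as far as the arm can. A call with a number of a shift or a turn outside -1 to 1 is refused whole. A call with a gripper value outside its range is refused whole. OPENING is the opening, from -1 (shut) to 1 (fully open), set as the call begins (- or left out, the last holds). The fingers move at their own pace and stop on an object; FORCE is the grip in N (left out, the last holds). Time passes only in rows, so rows that repeat a pose let the fingers close. It gives the time, the measured TCP pose, the force and the opening at its end, in the units of the state.
- state(): the state, without advancing time (a new reading comes with each control period).
- grab_frame(name): name is "scene" or "top" or "wrist"; returns the picture (480x640x3 uint8, red, green, blue); there is no depth.
- calibration(name): a dict with "mtx" (3x3 intrinsics, pixels), "rvec" (rotation vector, rad) and "tvec" (3), from world to camera coordinates, as OpenCV has them. Camera axes: x right, y down, z forward; pixel columns grow to the right and rows downward; lengths in mm; the calibration is good to about 2 mm. The wrist camera is an equidistant fisheye: a pixel r from the principal point sees the ray r / f radians off the axis. A picture is of the moment at which its call begins: read the wrist's pose just before it. calibration takes no time and is no camera call; for the wrist camera it gives the pose at the moment of the call.
- job_done(): hands the job in, once; it reports no verdict.
Trained networks look in the newest picture that a camera, given by its name, has taken for a name from the list of things; names that differ only in an ending like _2 or _b are one class to them, and where a whole thing is asked for, a point or a joint stands for the part that bears it (a point fixed in the world has none). Each returns a list of dicts, best first, with "confidence" (0 to 1); they miss things now and then, are a little off and sometimes report something else, mostly with a low value. They report only what shows in the picture. A call takes as long as a camera call.
- spot_in(query, camera): "rect" ([left, top, right, bottom] in pixels, round what is visible of it).
- tip_of(query, camera): "location" ([column, row] in pixels: a listed point, or the origin of a listed thing).
The state is a dict: "time_s": time; "qpos": joint angles; "qvel": joint speeds; "effort": joint torques, N m; "ee_pos": TCP position; "ee_rot": TCP orientation; "force": force on the tool from outside, world axes, zero at the start; "torque": the same for the moment, N m; "gripper_width": finger opening in mm.
Only numpy, scipy, OpenCV 4.12 (cv2) and the standard library are available. Lean on these libraries where they do the work, as an engineer would, in place of code of your own. Each camera call takes 0.05 s, during which the arm holds its last target. There are 200 camera calls.

## Working session

There is one attempt and no reset: what is moved stays moved. The work goes in short steps, Python scripts to look and compute and a shell command to move; the robot and the scene stay as the last step left them, time stands still between calls to the robot, and variables do not carry over. Pictures are saved under pics/ and viewed, about 8 in all and at most 12, crops included, and the job is handed in when it is done.

```bash
ls; mkdir -p pics; cat > h.py <<'E'
from workcell import *
import numpy as np, cv2
from scipy.spatial.transform import Rotation as R
def cam(n):
    c=calibration(n); K=np.array(c["mtx"],float); Rm=cv2.Rodrigues(np.array(c["rvec"],float))[0]; t=np.array(c["tvec"],float).ravel()
    return K,Rm,t
def ray(n,px,c=None):
    K,Rm,t=c or cam(n); x=(px[0]-K[0,2])/K[0,0]; y=(px[1]-K[1,2])/K[1,1]
    if n=="wrist":
        r=np.hypot(x,y); d=np.array([x/r*np.sin(r),y/r*np.sin(r),np.cos(r)])
    else: d=np.array([x,y,1.])
    d=Rm.T@d; return -Rm.T@t, d/np.linalg.norm(d)
def tri(rays):
    A=sum(np.eye(3)-np.outer(d,d) for o,d in rays); b=sum((np.eye(3)-np.outer(d,d))@o for o,d in rays)
    p=np.linalg.solve(A,b); res=[np.linalg.norm((np.eye(3)-np.outer(d,d))@(p-o)) for o,d in rays]
    return p,res
def atz(r,z): o,d=r; return o+d*(z-o[2])/d[2]
E
python3 - <<'E'
from h import *
ims={}
pts={}
for n in ["scene","top","wrist"]:
    im=grab_frame(n); cv2.imwrite(f"pics/a_{n}.png",im[:,:,::-1]); ims[n]=im
    for q in ["box","hatch_axis","hatch_edge","wing_top","tumbler","mould","block"]:
        t=tip_of(q,n)
        if t: print(n,q,[(np.round(x["location"]),round(x["confidence"],2)) for x in t[:2]]); pts[n,q]=t[0]["location"]
for q in ["box","hatch_axis","hatch_edge","wing_top","tumbler","mould","block"]:
    rs=[ray(n,pts[n,q]) for n in ["scene","top","wrist"] if (n,q) in pts]
    if len(rs)>1: p,r=tri(rs);print(q,p.round(1),np.round(r,1))
print(state())
cv2.imwrite("pics/a.png",np.hstack([cv2.resize(ims[n],(400,300)) for n in["scene","top"]])[:,:,::-1])
E
```

```text
pics
scene box [(array([265., 276.]), 0.87)]
scene hatch_axis [(array([259., 292.]), 0.9)]
scene hatch_edge [(array([273., 198.]), 0.67)]
scene wing_top [(array([261., 221.]), 0.77), (array([269., 275.]), 0.66)]
scene tumbler [(array([345., 294.]), 0.96), (array([261., 295.]), 0.19)]
scene mould [(array([184., 263.]), 0.62)]
scene block [(array([168., 317.]), 0.89), (array([274., 198.]), 0.21)]
top box [(array([367., 264.]), 0.74), (array([377., 246.]), 0.29)]
top hatch_axis [(array([380., 206.]), 0.59)]
top hatch_edge [(array([366., 292.]), 0.67)]
top wing_top [(array([375., 245.]), 0.97)]
top tumbler [(array([287., 238.]), 0.88), (array([470., 291.]), 0.54)]
top mould [(array([471., 289.]), 0.87), (array([480., 219.]), 0.73)]
top block [(array([479., 221.]), 0.68)]
box [568.5 -60.2   4.2] [5.5 5.5]
hatch_axis [650.  -70.5  82.4] [0.5 0.5]
hatch_edge [496.8 -41.  158.5] [1.6 1.6]
wing_top [563.2 -56.8 178.2] [2.3 2.3]
tumbler [613.9  87.5  -3. ] [1.6 1.6]
mould [ 528.6 -231.9    5. ] [1.7 1.7]
block [ 649.5 -251.3    4.4] [0. 0.]
{'time_s': 1.2, 'qpos': array([-7.71777681e+01,  1.83115169e+01,  8.96379279e+01, -1.33702853e-04,
        7.20435682e+01, -1.14656638e+00]), 'qvel': array([-0.07074871,  0.00741965, -0.08334438, -0.04083989, -0.00215291,
       -0.05520768]), 'effort': array([-1.99273898e-03, -4.12359881e+01, -2.32231504e+01,  7.28521496e-02,
        3.76959087e-02,  1.03377155e-05]), 'ee_pos': array([ 138.80050924, -558.02160402,  235.98704779]), 'ee_rot': array([1.79993017e+02, 2.66978181e-04, 1.39688394e+01]), 'force': array([-0.11156444,  0.47031576, -0.310232  ]), 'torque': array([-0.00090015,  0.02373823, -0.05175816]), 'gripper_width': 91.50463098692273}
```

View pics/a_scene.png

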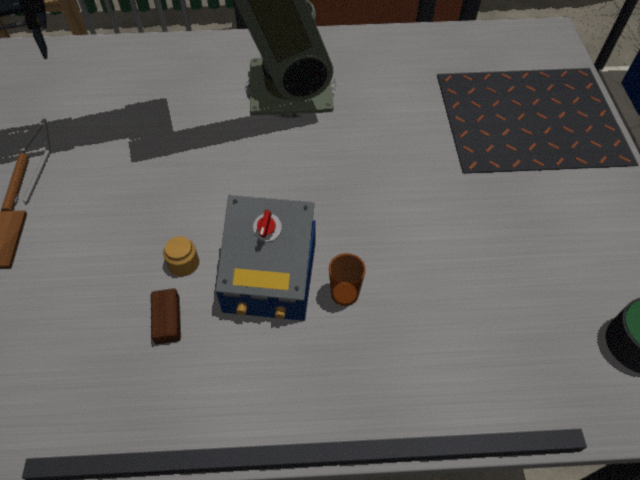

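View pics/a_top.png

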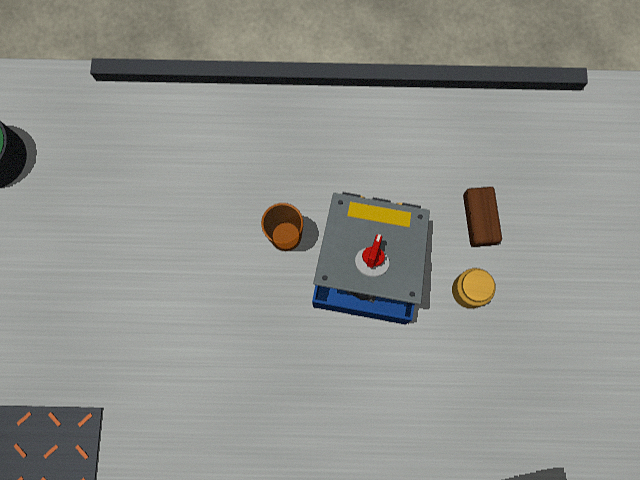

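The scene view shows the hatch ajar, with the wing at about (265,222). The top view has the wing at about (375,245), the tumbler on the left, and the block and mould on the right. The triangulated points are consistent: the hinge comes out at z of about 82 and the box yaw at about -11°. I'm moving the shut fingers over the hatch, to one side of the wing.

```bash
python3 -m jog '0.5 -0.38 -0.06 0 0 -0.5; 0.94 -0.72 -0.06 0 0 -0.95; 0.94 -0.72 -0.06 0 0 -0.95; 0.94 -0.72 -0.06 0 0 -0.95; 0.94 -0.72 -0.06 0 0 -0.95; 0.94 -0.72 -0.06 0 0 -0.95; 0.94 -0.72 -0.06 0 0 -0.95; 0.94 -0.72 -0.06 0 0 -0.95; 0.94 -0.72 -0.06 0 0 -0.95; 0.94 -0.72 -0.06 0 0 -0.95; 0.94 -0.72 -0.06 0 0 -0.95; 0.94 -0.72 -0.06 0 0 -0.95; 0.94 -0.72 -0.06 0 0 -0.95; 0.94 -0.72 -0.06 0 0 -0.95; 0.94 -0.72 -0.06 0 0 -0.95; 0.94 -0.72 -0.06 0 0 -0.95; 0.94 -0.72 -0.06 0 0 -0.95; 0.94 -0.72 -0.06 0 0 -0.95' -1
python3 -m jog '0 0 0 0 0 -0.2; 0 0 0 0 0 -0.4; 0 0 0 0 0 -0.6; 0 0 0 0 0 -0.77; 0 0 0 0 0 -0.77; 0 0 0 0 0 -0.77; 0 0 0 0 0 -0.77; 0 0 0 0 0 -0.77; 0 0 0 0 0 -0.77; 0 0 0 0 0 -0.77; 0 0 0 0 0 -0.77'
python3 - <<'E'
from h import *
im=grab_frame("wrist");cv2.imwrite("pics/b.png",im[:,:,::-1]); print(state()["qpos"].round(1), cam("wrist"))
for q in ["hatch_axis","hatch_edge","wing_top"]:
    rs=[]
    for n in ["wrist","scene","top"]:
        if q=="hatch_axis" : grab_frame(n)
        t=tip_of(q,n)
        if t: rs.append(ray(n,t[0]["location"])); print(n,q,np.round(t[0]["location"]),round(t[0]["confidence"],2))
    if len(rs)>1: p,r=tri(rs);print(q,p.round(1),np.round(r,1))
E
```

```text
time_s: 2.7
ee_pos: [507.0, -96.2, 265.8]
ee_rot: [-179.9, 0.0, 99.4]
force: [-0.7, -0.9, 0.5]
gripper_width: 0.4
time_s: 3.62
ee_pos: [505.9, -97.9, 265.9]
ee_rot: [-179.9, -0.1, 168.6]
force: [0.4, 0.3, 1.4]
gripper_width: 0.2
[-12.2  11.9  94.2  -0.1  74.  -90.6] (array([[371.64829954,   0.        , 323.84909525],
       [  0.        , 371.64829954, 248.65712414],
       [  0.        ,   0.        ,   1.        ]]), array([[ 2.00466408e-01,  9.79700485e-01, -4.24003376e-04],
       [ 9.45066645e-01, -1.93265535e-01,  2.63623725e-01],
       [ 2.58190346e-01, -5.32484127e-02, -9.64625498e-01]]), array([  -6.20654773, -532.37106299,  283.72901073]))
top hatch_axis [380. 202.] 0.65
wrist hatch_edge [397. 224.] 0.74
scene hatch_edge [272. 198.] 0.83
top hatch_edge [366. 293.] 0.88
hatch_edge [495.2 -41.5 157.4] [2.5 0.7 1.9]
scene wing_top [261. 220.] 0.92
top wing_top [380. 245.] 0.51
wing_top [563.6 -60.7 180. ] [1.2 1.2]
```

View pics/b.png

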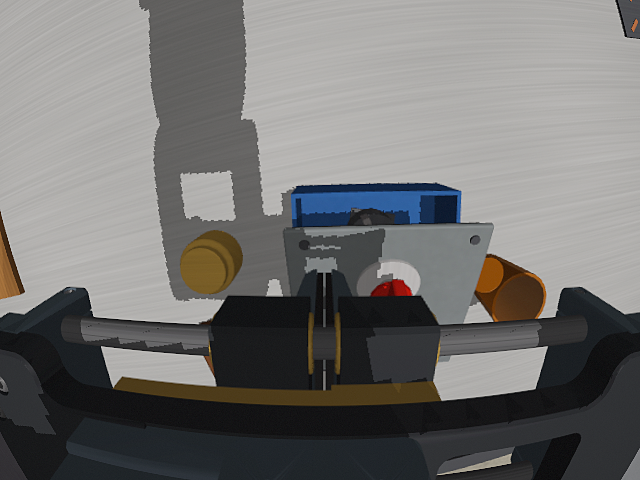

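The wrist view shows the shut fingers over the plate's -y half at about (322,290), clear of the red wing at (390,288). Pressing down in steps.

```bash
python3 -m jog '0 0 0.06 0 0 0; 0 0 0.12 0 0 0; 0 0 0.16 0 0 0; 0 0 0.17 0 0 0; 0 0 0.18 0 0 0; 0 0 0.19 0 0 0; 0 0 0.2 0 0 0; 0 0 0.21 0 0 0; 0 0 0.22 0 0 0; 0 0 0.23 0 0 0; 0 0 0.24 0 0 0; 0 0 0.25 0 0 0; 0 0 0.26 0 0 0; 0 0 0.27 0 0 0; 0 0 0.28 0 0 0; 0 0 0.29 0 0 0; 0 0 0.3 0 0 0; 0 0 0.3 0 0 0'
python3 -m jog '0 0 0.004 0 0 0; 0 0 0.008 0 0 0; 0 0 0.008 0 0 0'
```

```text
time_s: 5.77
ee_pos: [506.2, -96.1, 114.6]
ee_rot: [-180.0, -0.2, 168.7]
force: [0.3, 0.1, -0.4]
gripper_width: 0.2
time_s: 6.02
ee_pos: [506.1, -96.1, 110.3]
ee_rot: [-180.0, -0.2, 168.7]
force: [0.2, -0.7, 0.6]
gripper_width: 0.4
```

```bash
python3 -m jog '0 0 0.003 0 0 0; 0 0 0.005 0 0 0; 0 0 0.005 0 0 0'
python3 - <<'E'
from h import *
im=grab_frame("scene");cv2.imwrite("pics/c.png",cv2.resize(im[150:350,150:400],None,fx=3,fy=3)[:,:,::-1]);print(state()["force"],state()["ee_pos"])
E
```

```text
time_s: 6.27
ee_pos: [506.2, -96.1, 108.3]
ee_rot: [-180.0, -0.2, 168.7]
force: [-0.4, 0.3, 3.4]
gripper_width: 0.5
[-0.74017916 -0.56660007  4.77772734] [506.20487435 -96.1035563  108.27446451]
```

View pics/c.png

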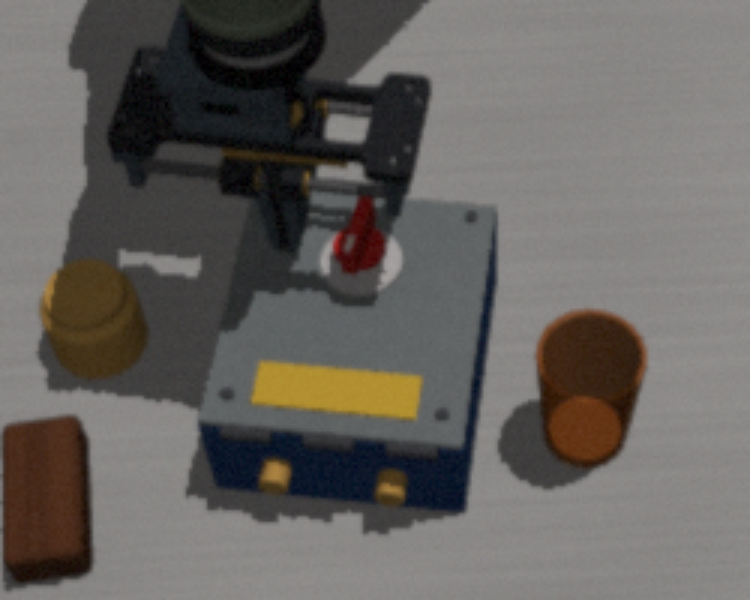

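Shut by eye in this crop, with the plate lying flush on the rim. I'll press a touch harder to seat it, then raise and move to where the wrist camera sees the wing.

```bash
python3 -m jog '0 0 0.003 0 0 0; 0 0 0.005 0 0 0; 0 0 0.005 0 0 0; 0 0 0.005 0 0 0'
python3 -m jog '0 0 -0.06 0 0 0; 0 0 -0.12 0 0 0; -0.08 0 -0.19 0 0 0; -0.14 0 -0.22 0 0 0; -0.18 0 -0.22 0 0 0; -0.18 0 -0.22 0 0 0; -0.18 0 -0.22 0 0 0' 1
cat > m.py <<'E'
from h import *
import sys,json
n=sys.argv[1]; im=grab_frame("wrist"); c=cam("wrist")
o={}
for q in ["wing_top","hatch_edge","hatch_axis"]:
    t=tip_of(q,"wrist")
    if t: print(q,[(np.round(x["location"],1),round(x["confidence"],2)) for x in t[:2]]); o[q]=[list(map(lambda a:a.tolist(),ray("wrist",t[0]["location"],c))),]
cv2.imwrite(f"pics/{n}.png",im[:,:,::-1]); json.dump(o,open(n+".json","w")); np.savez(n,K=c[0],R=c[1],t=c[2]); print(state()["ee_pos"])
E
python3 m.py w1
python3 -m jog '0 -0.04 0 0 0 0; 0 -0.1 0 0 0 0; 0 -0.16 0 0 0 0; 0 -0.2 0 0 0 0; 0 -0.2 0 0 0 0; 0 -0.2 0 0 0 0'
python3 m.py w2
python3 - <<'E'
from h import *
import json
a,b=json.load(open("w1.json")),json.load(open("w2.json"))
S={}
for n in ["scene","top"]:
    grab_frame(n)
    for q in ["wing_top","hatch_edge","hatch_axis"]:
        t=tip_of(q,n)
        if t: S.setdefault(q,[]).append(ray(n,t[0]["location"]))
for q in ["wing_top","hatch_edge","hatch_axis"]:
    rs=[tuple(map(np.array,x[q][0])) for x in (a,b) if q in x]
    for l,r in (("wrist",rs),("fixed",S.get(q,[])),("all",rs+S.get(q,[]))):
        if len(r)>1: p,e=tri(r); print(q,l,p.round(1),np.round(e,1))
cv2.imwrite("pics/w.png",cv2.resize(np.hstack([cv2.imread("pics/w1.png"),cv2.imread("pics/w2.png")]),(800,300)))
E
```

```text
time_s: 6.65
ee_pos: [506.2, -96.1, 108.2]
ee_rot: [-180.0, -0.1, 168.7]
force: [-5.5, 0.8, 17.5]
gripper_width: 0.6
time_s: 7.23
ee_pos: [595.0, -113.8, 217.3]
ee_rot: [-179.9, -0.2, 168.7]
force: [-0.2, -0.3, -0.1]
gripper_width: 43.9
wing_top [(array([398.8, 154.1]), 0.66)]
hatch_edge [(array([388.9,  82.5]), 0.57)]
[ 593.31922628 -113.3918113   217.31161894]
time_s: 7.93
ee_pos: [572.8, -211.8, 217.2]
ee_rot: [-180.0, -0.3, 168.6]
force: [-0.5, 0.4, -0.1]
gripper_width: 91.1
wing_top [(array([534.1, 165.1]), 0.88)]
hatch_edge [(array([509.8,  98. ]), 0.76)]
hatch_axis [(array([496.6, 306.6]), 0.88)]
[ 573.74567889 -210.20955727  217.40135847]
wing_top wrist [529.9 -52.  132. ] [0.1 0.1]
wing_top fixed [533.3 -53.8 132.9] [3.1 3.1]
wing_top all [531.4 -53.1 132.4] [1.9 1.5 2.7 4.4]
hatch_edge wrist [478.4 -41.4  91.8] [0.8 0.8]
hatch_edge fixed [477.9 -40.1  83.2] [0.1 0.1]
hatch_edge all [478.  -39.6  85.4] [1.4 1.5 1.3 0.6]
hatch_axis fixed [655.9 -72.2  86.1] [0.9 0.9]
hatch_axis all [655.5 -71.5  86.5] [1.5 0.7 1.6]
```

View pics/w.png

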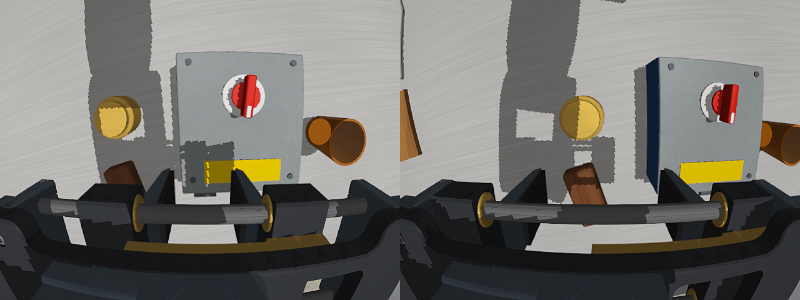

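Both wrist views show the hatch shut (edge z is about 86) with the red blade at about (248,95) and (728,103). I'm fitting the blade silhouette for an accurate centre and angle.

```bash
cat > fit.py <<'E'
from h import *
from scipy.optimize import minimize
def proj(P,n,c):
    K,Rm,t=c; X=P@Rm.T+t
    if n=="wrist":
        r=np.hypot(X[:,0],X[:,1]); th=np.arctan2(r,X[:,2]); xy=X[:,:2]/r[:,None]*th[:,None]
    else: xy=X[:,:2]/X[:,2:]
    return xy*[K[0,0],K[1,1]]+[K[0,2],K[1,2]]
S=4
def mk(p,n,c,off,sh):
    x,y,a,h=p; m=np.zeros(sh,np.uint8); C,s=np.cos(a),np.sin(a)
    B=np.array([[i*23,j*5,k] for i in(-1,1) for j in(-1,1) for k in(0,-24)],float)
    q=np.linspace(0,2*np.pi,40); H=np.vstack([np.c_[17*np.cos(q),17*np.sin(q),0*q+z] for z in(-23,-28)])
    for G in(B,H):
        W=np.c_[G[:,0]*C-G[:,1]*s+x,G[:,0]*s+G[:,1]*C+y,G[:,2]+h]
        u=((proj(W,n,c)-off+.5)*S).astype(np.float32); cv2.fillConvexPoly(m,cv2.convexHull(np.round(u).astype(np.int32)),1)
    return m
def run(views,p0,free=4):
    D=[]
    for n,im,c in views:
        u=proj(np.array([[p0[0],p0[1],p0[3]]]),n,c)[0]; off=np.floor(u-40).astype(int); off=np.maximum(off,0)
        cr=im[off[1]:off[1]+80,off[0]:off[0]+80].astype(int)
        red=((cr[...,0]>60)&(cr[...,0]>2.5*cr[...,1])&(cr[...,0]>2.5*cr[...,2])).astype(np.uint8)
        D.append((n,c,off,cv2.resize(red,None,fx=S,fy=S,interpolation=cv2.INTER_NEAREST)))
    def f(v):
        p=list(p0); p[:free]=v; l=0
        for n,c,off,r in D:
            m=mk(p,n,c,off,r.shape); l+=1-(m&r).sum()/max(1,(m|r).sum())
        return l/len(D)
    best=None
    for da in(-.1,0,.1):
        v=np.array(p0[:free],float); v[2]+=da
        sx=np.vstack([v]+[v+np.eye(free)[i]*[5,5,.12,5][i] for i in range(free)])
        o=minimize(f,v,method="Nelder-Mead",options=dict(initial_simplex=sx,xatol=.01,fatol=1e-5,maxiter=400))
        if best is None or o.fun<best.fun: best=o
    return best.x,best.fun
E
python3 - <<'E'
from fit import *
V=[]
for k in("w1","w2"):
    d=np.load(k+".npz"); V.append(("wrist",cv2.imread(f"pics/{k}.png")[:,:,::-1],(d["K"],d["R"],d["t"])))
for n in("top",): V.append((n,grab_frame(n),cam(n)))
p0=[531,-51.5,np.radians(-15),128]
for nm,vs,fr in(("w1",V[:1],3),("w2",V[1:2],3),("w12",V[:2],4),("all",V,4)):
    x,f=run(vs,p0,fr); print(nm,x[:2].round(1),np.degrees(x[2]).round(1),x[3:].round(1),round(f,3))
print(state()["ee_pos"],state()["ee_rot"])
E
```

```text
w1 [530.1 -50.4] -17.1 [] 0.169
w2 [531.3 -49.6] -19.4 [] 0.161
w12 [530.6 -49.5] -16.7 [126.5] 0.165
all [531.5 -50.1] -16.6 [127.3] 0.192
[ 573.79991359 -211.28067558  217.36265025] [-179.95334061   -0.22836069  168.7289495 ]
```

The fit agrees across views: centre about (531,-50), blade at -17° (wing about 0.1 rad), top z about 127. Moving above it, then descending around the blade.

```bash
python3 -m jog '0.05 0.08 0 0 0 0.03; 0.1 0.16 0 0 0 0.063; 0.147 0.24 0 0 0 0.063; 0.147 0.3 0 0 0 0.063; 0.147 0.3 0 0 0 0.063; 0.147 0.3 0 0 0 0.063; 0.147 0.3 0 0 0 0.063; 0.147 0.3 0 0 0 0.063; 0.147 0.3 0 0 0 0.063' 0.1
python3 - <<'E'
from h import *
print(state()["ee_pos"],state()["ee_rot"],state()["force"],state()["torque"])
im=grab_frame("wrist");cv2.imwrite("pics/d.png",im[:,:,::-1])
E
```

```text
time_s: 9.33
ee_pos: [531.3, -51.2, 217.4]
ee_rot: [-179.9, -0.2, 163.0]
force: [-0.3, 0.5, 0.3]
gripper_width: 49.8
[531.28863986 -51.15970823 217.39932766] [-179.91035527   -0.22034965  162.95595032] [-0.3473054   0.54170771  0.34851166] [ 0.09177839 -0.14857262 -0.00338017]
```

View pics/d.png

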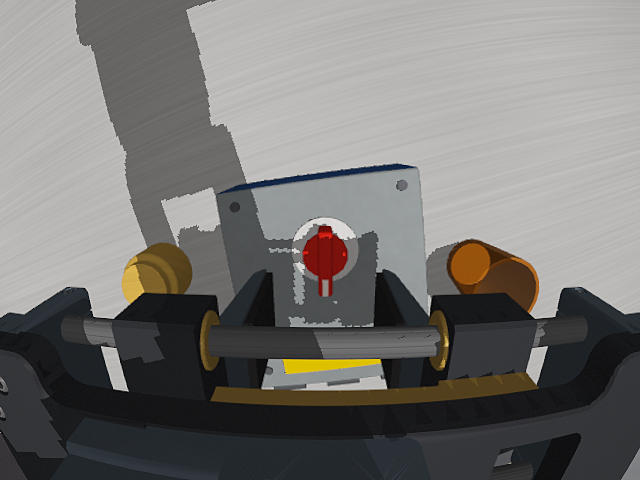

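The blade at (325,262) is upright and centred between the fingers at columns 268 and 380. Descending and closing gently.

```bash
python3 -m jog '0 0 0.05 0 0 0; 0 0 0.1 0 0 0; 0 0 0.14 0 0 0; 0 0 0.165 0 0 0; 0 0 0.174 0 0 0; 0 0 0.174 0 0 0; 0 0 0.174 0 0 0'
python3 -m jog '0 0 0 0 0 0; 0 0 0 0 0 0; 0 0 0 0 0 0; 0 0 0 0 0 0; 0 0 0 0 0 0; 0 0 0 0 0 0' -1 15
python3 -c "
from h import *
s=state();print(s['ee_pos'],s['ee_rot'],s['force'],s['torque'])"
```

```text
time_s: 9.97
ee_pos: [531.4, -51.8, 130.8]
ee_rot: [-179.9, -0.2, 162.9]
force: [1.1, 0.1, 0.1]
gripper_width: 50.3
time_s: 10.47
ee_pos: [531.4, -51.7, 131.0]
ee_rot: [-179.9, -0.2, 162.9]
force: [0.4, -0.9, -0.3]
gripper_width: 13.4
[531.42275583 -51.72289609 131.00416996] [-1.79923157e+02 -1.64998062e-01  1.62901275e+02] [ 0.39539195 -0.86780667 -0.29395964] [ 0.04997092 -0.15195418 -0.01598325]
```

```bash
python3 -m jog '0 0 0 0 0 0; 0 0 0 0 0 0; 0 0 0 0 0 0; 0 0 0 0 0 0' -1 15
python3 -c "
from h import *
s=state();print(s['ee_pos'],s['ee_rot'],s['force'],s['torque'])"
```

```text
time_s: 10.8
ee_pos: [531.7, -51.0, 131.1]
ee_rot: [180.0, -0.2, 162.9]
force: [0.9, 5.5, 0.2]
gripper_width: 9.5
[531.71983695 -50.98089763 131.06655342] [ 1.79992051e+02 -1.53782888e-01  1.62886157e+02] [0.90730394 5.47420838 0.2154159 ] [ 0.99669119 -0.41232057  0.04701749]
```

Gripped at 9.5 mm with 5 N of side load. I'll shift 1 mm to relieve it and press in step by step, reading the force.

```bash
python3 -m jog '0 0.001 0 0 0 0; 0 0.002 0.002 0 0 0; 0 0.002 0.004 0 0 0; 0 0.002 0.007 0 0 0; 0 0.002 0.01 0 0 0; 0 0.002 0.01 0 0 0; 0 0.002 0.01 0 0 0' -1 20
python3 -c "
from h import *
s=state();print(s['ee_pos'],s['ee_rot'],s['force'],s['torque'])"
```

```text
time_s: 11.38
ee_pos: [531.8, -50.8, 126.8]
ee_rot: [-179.9, -0.1, 162.9]
force: [-2.6, -0.3, 5.9]
gripper_width: 9.5
[531.78270325 -50.77277908 126.75475447] [-1.79932671e+02 -1.39652366e-01  1.62899641e+02] [-2.63381155 -0.30520944  5.94463868] [-0.04565046  0.36607787  0.00808142]
```

```bash
python3 -m jog '0 0 0.002 0 0 0; 0 0 0.004 0 0 0; 0 0 0.006 0 0 0; 0 0 0.007 0 0 0; 0 0 0.007 0 0 0; 0 0 0.007 0 0 0'
python3 -c "
from h import *
s=state();print(s['ee_pos'],s['force'],s['torque'])"
```

```text
time_s: 11.88
ee_pos: [531.8, -50.8, 124.4]
ee_rot: [-179.9, -0.1, 162.9]
force: [-2.4, 2.4, 9.6]
gripper_width: 9.8
[531.78669967 -50.82813    124.42171674] [-2.35722452  2.41848867  9.59025434] [0.29520185 0.38259028 0.00065597]
```

```bash
python3 -m jog '0 0 0.002 0 0 0; 0 0 0.004 0 0 0; 0 0 0.006 0 0 0; 0 0 0.006 0 0 0; 0 0 0.006 0 0 0'
python3 -c "
from h import *
for i in range(3):
  s=state();print(s['ee_pos'],s['force'],s['torque'])"
```

```text
time_s: 12.3
ee_pos: [531.8, -50.8, 122.8]
ee_rot: [-180.0, -0.1, 162.9]
force: [-2.4, 0.6, 11.4]
gripper_width: 9.9
[531.77267448 -50.82569898 122.7802466 ] [-2.40675649  0.64065318 11.43946583] [0.42204235 0.43195887 0.04842698]
[531.77267448 -50.82569898 122.7802466 ] [-2.40675649  0.64065318 11.43946583] [0.42204235 0.43195887 0.04842698]
[531.77267448 -50.82569898 122.7802466 ] [-2.40675649  0.64065318 11.43946583] [0.42204235 0.43195887 0.04842698]
```

About 8 mm in at 11.4 N. Adding a little depth, then a 20° test turn.

```bash
python3 -m jog '0 0 0.004 0 0 0; 0 0 0.005 0 0 0; 0 0 0.005 0 0 0.03; 0 0 0.005 0 0 0.06; 0 0 0.005 0 0 0.1; 0 0 0.005 0 0 0.14; 0 0 0.005 0 0 0.18; 0 0 0.005 0 0 0.22; 0 0 0.005 0 0 0.22'
python3 -c "
from h import *
s=state();print(s['ee_pos'],s['ee_rot'],s['force'],s['torque'])"
```

```text
time_s: 13.05
ee_pos: [532.0, -50.3, 121.9]
ee_rot: [180.0, -0.0, 142.9]
force: [-2.1, 3.5, 11.8]
gripper_width: 9.5
[531.99822854 -50.3384647  121.88720732] [ 1.79969213e+02 -2.81003687e-02  1.42923918e+02] [-2.07720617  3.49628911 11.83593329] [ 0.68286556  0.36548858 -0.06526487]
```

```bash
python3 -m jog '0 0 0.003 0 0 0.03; 0 0 0.003 0 0 0.07; 0 0 0.003 0 0 0.11; 0 0 0.003 0 0 0.15; 0 0 0.003 0 0 0.19; 0 0 0.003 0 0 0.23; 0 0 0.003 0 0 0.27; 0 0 0.003 0 0 0.27; 0 0 0.003 0 0 0.27'
python3 -c "
from h import *
s=state();print(s['ee_pos'],s['ee_rot'],s['force'],s['torque'])"
```

```text
time_s: 13.8
ee_pos: [532.5, -49.9, 122.1]
ee_rot: [179.9, -0.0, 118.6]
force: [-2.3, 3.3, 11.6]
gripper_width: 9.9
[532.4821766  -49.89619619 122.07842266] [ 1.79858233e+02 -3.44431668e-02  1.18574626e+02] [-2.33957448  3.33020797 11.58881706] [ 0.66959911  0.38328836 -0.03302218]
```

```bash
cat > s.py <<'E'
from h import *
s=state();print("z%.1f yaw%.2f"%(s['ee_pos'][2],s['ee_rot'][2]),s['force'].round(1),"tz %.3f"%s['torque'][2],"eff6 %.3f"%s['effort'][5],"w%.1f"%s['gripper_width'])
E
python3 -m jog '0 0 0.003 0 0 0.04; 0 0 0.003 0 0 0.08; 0 0 0.003 0 0 0.08;0 0 0.003 0 0 0.08' >/dev/null; python3 s.py
python3 -m jog '0 0 0.003 0 0 0.015; 0 0 0.003 0 0 0.025; 0 0 0.003 0 0 0.025' >/dev/null; python3 s.py
```

```text
z122.1 yaw111.34 [-1.6  2.7 11.6] tz 0.009 eff6 0.002 w10.0
z122.1 yaw109.05 [-3.8  1.6 10.8] tz -0.005 eff6 0.075 w9.8
```

```bash
python3 -m jog '0 0 0.003 0 0 0.015; 0 0 0.0035 0 0 0.025; 0 0 0.0035 0 0 0.025' >/dev/null; python3 s.py
python3 -m jog '0 0 0.003 0 0 0.015; 0 0 0.0035 0 0 0.025; 0 0 0.0035 0 0 0.025' >/dev/null; python3 s.py
```

```text
z121.9 yaw106.76 [-2.4  1.8 11.9] tz -0.017 eff6 0.074 w10.1
z121.7 yaw104.46 [-2.9  1.6 11.8] tz -0.021 eff6 0.074 w10.2
```

```bash
python3 -m jog '0 0 0.003 0 0 0.015; 0 0 0.003 0 0 0.025; 0 0 0.003 0 0 0.025' >/dev/null; python3 s.py
```

```text
z121.8 yaw102.17 [-3.2  2.5 13.1] tz 0.018 eff6 0.074 w9.7
```

```bash
python3 -m jog '0 0 0.003 0 0 0.015; 0 0 0.003 0 0 0.025; 0 0 0.003 0 0 0.025' >/dev/null; python3 s.py
```

```text
z121.8 yaw99.88 [-2.7  2.2 12.6] tz -0.095 eff6 0.074 w9.7
```

```bash
python3 -m jog '0 0 0.003 0 0 0.015; 0 0 0.003 0 0 0.025; 0 0 0.003 0 0 0.025' >/dev/null; python3 s.py
```

```text
z121.9 yaw97.58 [-2.9  2.  11.9] tz -0.051 eff6 0.074 w9.9
```

```bash
python3 -m jog '0 0 0.003 0 0 0.015; 0 0 0.003 0 0 0.025; 0 0 0.003 0 0 0.025' >/dev/null; python3 s.py
```

```text
z121.9 yaw95.29 [-3.2  1.1 11.2] tz -0.036 eff6 0.074 w9.9
```

```bash
python3 -m jog '0 0 0.003 0 0 0.015; 0 0 0.003 0 0 0.025; 0 0 0.003 0 0 0.025' >/dev/null; python3 s.py
```

```text
z122.0 yaw93.00 [-3.3  2.3 12.3] tz 0.006 eff6 0.075 w10.0
```

```bash
python3 -m jog '0 0 0.003 0 0 0.015; 0 0 0.003 0 0 0.025; 0 0 0.003 0 0 0.025' >/dev/null; python3 s.py
```

```text
z122.0 yaw90.71 [-2.4  1.4 11.3] tz -0.035 eff6 0.075 w9.6
```

```bash
python3 -m jog '0 0 0.003 0 0 0.015; 0 0 0.003 0 0 0.025; 0 0 0.003 0 0 0.025' >/dev/null; python3 s.py
```

```text
z122.0 yaw88.42 [-2.3  1.7 10.7] tz -0.025 eff6 0.103 w9.7
```

```bash
python3 -m jog '0 0 0.003 0 0 0.015; 0 0 0.003 0 0 0.025; 0 0 0.003 0 0 0.025' >/dev/null; python3 s.py
```

```text
z122.0 yaw86.16 [-1.9  1.6 11.6] tz 0.141 eff6 0.225 w9.7
```

The stop torque is rising: joint-6 effort went from 0.075 to 0.225. Creeping on in smaller steps.

```bash
python3 -m jog '0 0 0.003 0 0 0.008; 0 0 0.003 0 0 0.013; 0 0 0.003 0 0 0.013' >/dev/null; python3 s.py
```

```text
z122.0 yaw85.01 [-3.4  2.1 11.3] tz 0.271 eff6 0.284 w10.2
```

```bash
python3 -m jog '0 0 0.003 0 0 0.005; 0 0 0.003 0 0 0.007; 0 0 0.003 0 0 0.007' >/dev/null; python3 s.py
python3 -m jog '0 0 0.001 0 0 0; 0 0 -0.001 0 0 0; 0 0 -0.003 0 0 0; 0 0 -0.005 0 0 0; 0 0 -0.007 0 0 0; 0 0 -0.009 0 0 0; 0 0 -0.009 0 0 0'; python3 s.py
```

```text
z122.0 yaw84.43 [-2.9  2.4 11.9] tz 0.307 eff6 0.312 w9.8
time_s: 17.97
ee_pos: [533.1, -49.6, 126.3]
ee_rot: [179.3, -0.2, 84.4]
force: [0.4, 1.5, 1.4]
gripper_width: 10.0
z126.3 yaw84.44 [0.4 1.5 1.4] tz 0.339 eff6 0.292 w10.0
```

The force fell to about 1 N, so the fastener is resting in something. I'll open the jaws, lift clear and look.

```bash
python3 -m jog '0 0 0 0 0 0; 0 0 0 0 0 0; 0 0 0 0 0 0; 0 0 0 0 0 0; 0 0 0 0 0 0; 0 0 0 0 0 0; 0 0 0 0 0 0' 0 ; python3 s.py
python3 -m jog '0 0 -0.03 0 0 0; 0 0 -0.1 0 0 0; 0 0 -0.16 0 0 0; 0 0 -0.2 0 0 0; 0 0 -0.2 0 0 0; 0 0 -0.2 0 0 0; 0 0 -0.2 0 0 0'
python3 -m jog '0 0.08 0 0 0 -0.08; 0 0.14 0 0 0 -0.16; 0 0.16 0 0 0 -0.24; 0 0.16 0 0 0 -0.32; 0 0.16 0 0 0 -0.4; 0 0.16 0 0 0 -0.4; 0 0.16 0 0 0 -0.4'
python3 m.py v1
python3 -m jog '0 -0.06 0 0 0 0; 0 -0.12 0 0 0 0; 0 -0.16 0 0 0 0; 0 -0.16 0 0 0 0; 0 -0.16 0 0 0 0'
python3 m.py v2
python3 - <<'E'
from fit import *
import json
a,b=json.load(open("v1.json")),json.load(open("v2.json"))
for q in ["wing_top","hatch_edge","hatch_axis"]:
    rs=[tuple(map(np.array,x[q][0])) for x in (a,b) if q in x]
    if len(rs)>1: print(q,tri(rs))
V=[]
for k in("v1","v2"):
    d=np.load(k+".npz"); V.append(("wrist",cv2.imread(f"pics/{k}.png")[:,:,::-1],(d["K"],d["R"],d["t"])))
V.append(("top",grab_frame("top"),cam("top")))
for vs,fr in((V[:2],4),(V,4)):
    x,f=run(vs,[531,-50,np.radians(-97),125.5],fr); print(x[:2].round(1),np.degrees(x[2]).round(1),x[3:].round(1),round(f,3))
for n in("scene","top"):
    im=grab_frame(n)
    if n=="scene": s=im
    for q in("tumbler","mould","block"):
        t=tip_of(q,n); print(n,q,t and np.round(t[0]["location"]))
cv2.imwrite("pics/v.png",np.hstack([cv2.resize(cv2.imread("pics/v1.png"),(400,300)),cv2.resize(s[:,:,::-1],(400,300))]))
E
```

```text
time_s: 18.55
ee_pos: [533.1, -49.7, 126.2]
ee_rot: [179.3, -0.2, 84.4]
force: [0.3, 0.3, 0.6]
gripper_width: 45.4
z126.2 yaw84.43 [0.3 0.3 0.6] tz -0.036 eff6 0.002 w45.4
time_s: 19.13
ee_pos: [531.1, -49.9, 225.3]
ee_rot: [179.4, -0.2, 84.4]
force: [-0.5, 0.4, -0.3]
gripper_width: 45.5
time_s: 19.72
ee_pos: [610.0, -57.6, 224.4]
ee_rot: [179.5, 0.1, 120.3]
force: [0.2, -0.5, -0.8]
gripper_width: 45.6
wing_top [(array([231.4, 192.3]), 0.72)]
hatch_edge [(array([190.4, 148.7]), 0.8)]
hatch_axis [(array([362.6, 285. ]), 0.62)]
[610.39945058 -57.6525338  225.8320998 ]
time_s: 20.33
ee_pos: [541.1, -98.4, 225.5]
ee_rot: [179.3, 0.2, 120.2]
force: [-0.0, -0.3, -0.4]
gripper_width: 45.8
wing_top [(array([347.1, 190. ]), 0.59)]
hatch_edge [(array([287.5, 139.1]), 0.88)]
hatch_axis [(array([448.7, 286. ]), 0.83)]
[542.34346485 -97.63220668 224.98170741]
wing_top (array([530.94372636, -47.9998626 , 123.59345162]), [np.float64(0.053222300360778754), np.float64(0.05322230036075212)])
hatch_edge (array([476.74492242, -40.56395555,  83.59361256]), [np.float64(1.7215770254745466), np.float64(1.7215770254745957)])
hatch_axis (array([659.26029642, -75.15121058,  74.64093283]), [np.float64(1.7258144772251791), np.float64(1.7258144772251824)])
[531.6 -50.2] -93.5 [120.1] 0.15
[532.1 -50.1] -94.2 [122.1] 0.261
scene tumbler [346. 293.]
scene mould [182. 266.]
scene block [168. 321.]
top tumbler [283. 240.]
top mould [470. 290.]
top block []
```

View pics/v.png

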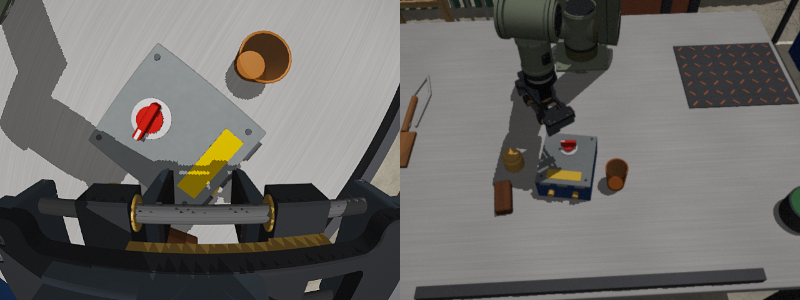

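The blade is at about -94° (wing about 1.46 rad) and the neighbours haven't moved. The fitted top height (120–123) is nearer to a non-detent 6.5 mm than to 2.5 mm, so I'll check it by touch with shut fingers: expected tip z is 125.5 if locked, 121.5 if not.

```bash
python3 -m jog '0.05 0.015 0 0 0 0; 0.093 0.029 0 0 0 0; 0.093 0.029 0 0 0 0; 0.093 0.029 0 0 0 0; 0.093 0.029 0 0 0 0; 0.093 0.029 0 0 0 0; 0.093 0.029 0 0 0 0' -1 20
python3 -m jog '0 0 0.05 0 0 0; 0 0 0.1 0 0 0; 0 0 0.13 0 0 0; 0 0 0.146 0 0 0; 0 0 0.146 0 0 0; 0 0 0.146 0 0 0'
for i in 1 2 ; do python3 s.py; done
python3 -m jog '0 0 0.002 0 0 0; 0 0 0.003 0 0 0; 0 0 0.003 0 0 0' >/dev/null; python3 s.py
```

```text
time_s: 21.57
ee_pos: [530.7, -51.3, 224.9]
ee_rot: [179.4, 0.2, 120.3]
force: [0.0, 1.2, 0.3]
gripper_width: 2.0
time_s: 22.07
ee_pos: [531.9, -51.4, 152.2]
ee_rot: [179.4, 0.2, 120.3]
force: [0.5, 1.1, -0.4]
gripper_width: 0.3
z152.2 yaw120.27 [ 0.5  1.1 -0.4] tz 0.012 eff6 -0.001 w0.3
z152.2 yaw120.27 [ 0.5  1.1 -0.4] tz 0.012 eff6 -0.001 w0.3
z151.6 yaw120.26 [-0.4  0.2  0.6] tz 0.020 eff6 0.001 w0.5
```

```bash
python3 -m jog '0 0 0.003 0 0 0; 0 0 0.007 0 0 0; 0 0 0.007 0 0 0' >/dev/null; python3 s.py
python3 -m jog '0 0 0.002 0 0 0; 0 0 0.003 0 0 0; 0 0 0.003 0 0 0' >/dev/null; python3 s.py
```

```text
z147.9 yaw120.27 [-0.3  0.6  0.2] tz -0.052 eff6 0.001 w0.4
z146.3 yaw120.27 [0.6 0.5 0.4] tz 0.020 eff6 0.001 w0.2
```

```bash
python3 -m jog '0 0 0.002 0 0 0; 0 0 0.003 0 0 0; 0 0 0.003 0 0 0' >/dev/null; python3 s.py
```

```text
z145.6 yaw120.27 [-1.3  0.5  5.6] tz 0.030 eff6 0.001 w0.5
```

Contact is at TCP z of about 145.8 (tip about 123.6), midway between the two cases. The preload is a cleaner test: at 2.5 mm depth the plunger starts moving at about 6.8 N, at 6.5 mm only above 10 N. Pressing gently to about 8 N.

```bash
python3 -m jog '0 0 0.002 0 0 0; 0 0 0.0025 0 0 0; 0 0 0.0025 0 0 0; 0 0 0.0025 0 0 0' >/dev/null; python3 s.py; python3 -m jog '0 0 0.002 0 0 0; 0 0 0.0025 0 0 0; 0 0 0.0025 0 0 0; 0 0 0.0025 0 0 0' >/dev/null; python3 s.py
```

```text
z145.5 yaw120.27 [-2.4  0.3  7.1] tz -0.025 eff6 0.001 w0.4
z145.5 yaw120.27 [-2.7  0.5  9. ] tz 0.003 eff6 0.001 w0.2
```

```bash
python3 -m jog '0 0 0.002 0 0 0; 0 0 0.003 0 0 0; 0 0 0.003 0 0 0; 0 0 0.003 0 0 0' >/dev/null; python3 s.py
```

```text
z145.1 yaw120.28 [-2.8 -0.3  8.7] tz 0.020 eff6 0.007 w0.6
```

```bash
python3 -m jog '0 0 0.003 0 0 0; 0 0 0.0045 0 0 0; 0 0 0.0045 0 0 0; 0 0 0.0045 0 0 0' >/dev/null; python3 s.py; python3 -m jog '0 0 -0.005 0 0 0; 0 0 -0.008 0 0 0; 0 0 -0.008 0 0 0;  0 0 -0.008 0 0 0' >/dev/null; python3 s.py
for r in 1; do python3 -m jog '0 0 0.002 0 0 0; 0 0 0.002 0 0 0;0 0 0.002 0 0 0' >/dev/null; python3 s.py;python3 -m jog '0 0 0.001 0 0 0; 0 0 0.001 0 0 0;0 0 0.001 0 0 0' >/dev/null; python3 s.py;python3 -m jog '0 0 0.001 0 0 0; 0 0 0.001 0 0 0;0 0 0.001 0 0 0' >/dev/null; python3 s.py; done
```

```text
z144.3 yaw120.28 [-2.1  0.7  9.1] tz 0.031 eff6 0.034 w0.5
z148.2 yaw120.28 [ 0.5  0.5 -0.1] tz -0.043 eff6 0.001 w0.4
z146.8 yaw120.28 [0.4 0.4 0. ] tz 0.032 eff6 0.001 w0.6
z146.2 yaw120.29 [-1.2 -0.7  1.3] tz 0.025 eff6 0.001 w0.4
z145.7 yaw120.29 [ 0.7  0.1 -0. ] tz -0.022 eff6 0.001 w0.2
```

Two indications disagree: force suggests the detent, height is ambiguous. I'll average force readings while loading and unloading to cancel noise and friction.

```bash
cat > avg.py <<'E'
from h import *
F=[];Z=[]
for i in range(8): grab_frame("top"); s=state(); F.append(s["force"]); Z.append(s["ee_pos"][2])
print("avg F",np.mean(F,0).round(2),"sd",np.std(F,0).round(2)[2],"z %.2f"%np.mean(Z))
E
python3 avg.py
python3 -m jog '0 0 0.002 0 0 0; 0 0 0.003 0 0 0; 0 0 0.003 0 0 0; 0 0 0.003 0 0 0' >/dev/null; python3 avg.py
python3 -m jog '0 0 0.002 0 0 0; 0 0 0.003 0 0 0; 0 0 0.003 0 0 0; 0 0 0.003 0 0 0' >/dev/null; python3 avg.py
python3 -m jog '0 0 0.002 0 0 0; 0 0 0.003 0 0 0; 0 0 0.003 0 0 0; 0 0 0.003 0 0 0' >/dev/null; python3 avg.py
python3 -m jog '0 0 0.001 0 0 0; 0 0 0.001 0 0 0; 0 0 0.001 0 0 0' >/dev/null; python3 avg.py
python3 -m jog '0 0 -0.001 0 0 0; 0 0 -0.001 0 0 0; 0 0 -0.001 0 0 0' >/dev/null; python3 avg.py
```

```text
avg F [-0.21  0.13  0.13] sd 0.33 z 145.73
avg F [-1.66  0.02  6.31] sd 0.35 z 145.19
avg F [-2.27 -0.06  7.51] sd 0.49 z 144.87
avg F [-2.52  0.    7.97] sd 0.34 z 144.58
avg F [-2.17  0.07  6.41] sd 0.35 z 144.78
avg F [-0.04  0.24  1.76] sd 0.8 z 145.23
```

At rest contact (z about 145.25) the plunger starts moving near 6.5–7 N and follows the 0.9 N/mm spring line. At 6.5 mm it would need over 10.4 N, so it is in the locked detent. Retracting for a last look.

```bash
python3 -m jog '0 0 -0.05 0 0 0; 0 0 -0.12 0 0 0; -0.05 0 -0.2 0 0 0; 0.08 -0.05 -0.25 0 0 0; 0.12 -0.2 -0.25 0 0 0; 0.12 -0.25 -0.25 0 0 0; 0.12 -0.25 -0.25 0 0 0; 0.12 -0.25 -0.25 0 0 0; 0.12 -0.25 -0.25 0 0 0; 0.12 -0.25 -0.25 0 0 0; 0.12 -0.25 -0.25 0 0 0'
python3 - <<'E'
from fit import *
V=[]
P={}
for n in("scene","top"):
    im=grab_frame(n); V.append((n,im,cam(n)))
    for q in("wing_top","hatch_edge","tumbler","mould","block"):
        t=tip_of(q,n)
        if t: P.setdefault(q,[]).append(ray(n,t[0]["location"]))
for q in P:
    if len(P[q])>1: print(q,tri(P[q])[0].round(1))
x,f=run(V,[531,-50,np.radians(-94),125.5],4); print(x[:2].round(1),np.degrees(x[2]).round(1),x[3],f)
cv2.imwrite("pics/e.png",np.hstack([cv2.resize(V[0][1][170:350,130:380],(400,288)),cv2.resize(V[1][1][150:330,250:500],(400,288))])[:,:,::-1])
E
```

```text
time_s: 30.3
ee_pos: [393.3, -62.9, 267.7]
ee_rot: [179.1, 0.4, 120.3]
force: [0.2, -0.0, -0.5]
gripper_width: 0.4
wing_top [534.5 -54.5 125.2]
tumbler [616.5  85.5   3.5]
mould [ 525.4 -233.    -2. ]
[534.1 -50.3] -89.7 122.61903414848342 0.39052542797441825
```

View pics/e.png

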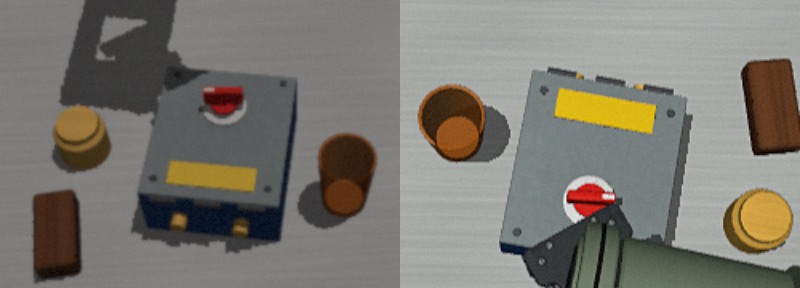

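The neighbours stand where they were. The blade looks about 80° from box x, but its height is still doubtful: vision says about 6 mm down, touch about 4.5 mm, force about 3 mm. I'll repeat the earlier two wrist views from the same poses for a like-for-like height and angle.

```bash
python3 -m jog '-0.08 0.03 0 0 0 -0.08; -0.16 0.06 0.02 0 0 -0.16; -0.24 0.09 0.04 0 0 -0.24; -0.31 0.12 0.06 0 0 -0.32; -0.37 0.14 0.08 0 0 -0.4; -0.438 0.162 0.1 0 0 -0.48; -0.438 0.162 0.1 0 0 -0.538; -0.438 0.162 0.1 0 0 -0.538; -0.438 0.162 0.1 0 0 -0.538' 1
python3 m.py x2
python3 -m jog '0 0.06 0 0 0 0; 0 0.13 0 0 0 0; 0 0.2 0 0 0 0; 0 0.2 0 0 0 0; 0 0.2 0 0 0 0'
python3 m.py x1
python3 - <<'E'
from fit import *
import json
a,b=json.load(open("x1.json")),json.load(open("x2.json"))
for q in ["wing_top","hatch_edge"]:
    rs=[tuple(map(np.array,x[q][0])) for x in (a,b) if q in x]
    if len(rs)>1: print(q,tri(rs))
V=[]
for k in("x1","x2"):
    d=np.load(k+".npz"); V.append(("wrist",cv2.imread(f"pics/{k}.png")[:,:,::-1],(d["K"],d["R"],d["t"])))
for h in(121.5,123.5,125.5): 
    x,f=run(V,[530.6,-49.5,np.radians(-92),h],3); print(h,x[:2].round(1),np.degrees(x[2]).round(1),round(f,3))
x,f=run(V,[530.6,-49.5,np.radians(-92),123],4); print(x[:2].round(1),np.degrees(x[2]).round(1),x[3:].round(1),round(f,3))
c=[]
for k in("w1","x1","w2","x2"):
    im=cv2.imread(f"pics/{k}.png"); o=(340,100) if "1" in k else (475,105)
    c.append(cv2.resize(im[o[1]:o[1]+100,o[0]:o[0]+130],(390,300)))
cv2.imwrite("pics/f.png",np.vstack([np.hstack(c[:2]),np.hstack(c[2:])]))
E
```

```text
time_s: 31.65
ee_pos: [573.2, -211.0, 220.2]
ee_rot: [179.7, 0.9, 168.6]
force: [-0.3, -0.1, 0.9]
gripper_width: 57.7
wing_top [(array([529.2, 160.4]), 0.8)]
hatch_edge [(array([504.4,  94.3]), 0.6)]
hatch_axis [(array([492.2, 300.4]), 0.81), (array([506.2,  96.8]), 0.23)]
[ 573.07674662 -210.45012316  221.71678873]
time_s: 32.27
ee_pos: [592.6, -110.5, 223.1]
ee_rot: [179.7, 1.1, 168.9]
force: [0.7, -0.4, -0.1]
gripper_width: 91.6
wing_top [(array([392.7, 153.5]), 0.61)]
hatch_edge [(array([380.9,  85. ]), 0.97)]
hatch_axis [(array([505.3, 204.6]), 0.74), (array([381.8, 303.8]), 0.61)]
[ 592.37989306 -113.24498703  222.54189204]
wing_top (array([529.3631836 , -52.83786292, 130.43369164]), [np.float64(0.42289679868045804), np.float64(0.42289679868030083)])
hatch_edge (array([479.21250193, -45.03410255,  92.35444643]), [np.float64(0.5735841301317498), np.float64(0.5735841301318448)])
121.5 [531.2 -50.7] -92.5 0.174
123.5 [530.7 -51.6] -93.4 0.174
125.5 [530.6 -52.7] -93.8 0.178
[531.2 -50.5] -93.0 [121.1] 0.17
```

View pics/f.png

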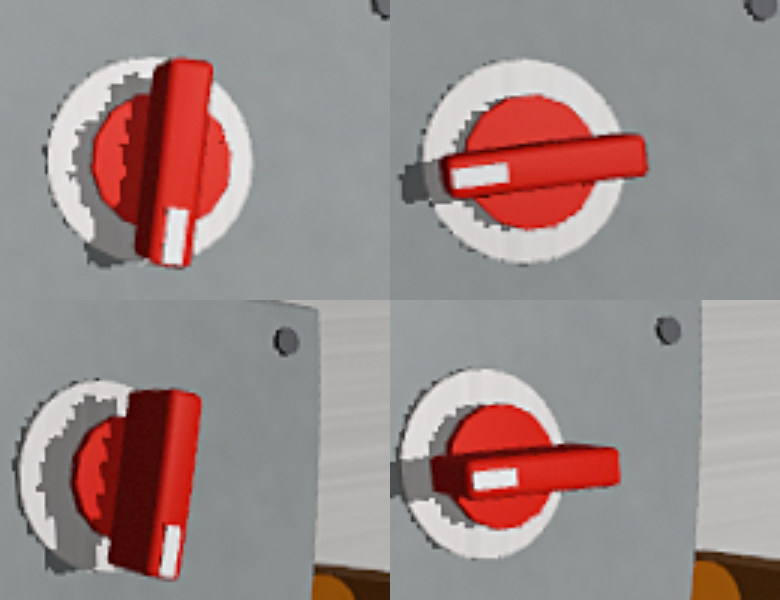

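The crops show the blade near crosswise in the later views. The red hub's shift relative to the white ring, which lies on the plate, is about 30% smaller than before, and that parallax gives the depth directly. I'll compute it with the axis fixed from the ring.

```bash
cat > ring.py <<'E'
from h import *
from scipy.optimize import least_squares
def circ(k,mask,z,c0,rr):
    im=cv2.imread(f"pics/{k}.png"); d=np.load(k+".npz"); c=(d["K"],d["R"],d["t"])
    S=5; N=70*S//1   # rectified map of plane z, 0.2 mm/px, 70 mm square
    g=np.arange(N)/S-35; X,Y=np.meshgrid(c0[0]+g,c0[1]+g)
    P=np.stack([X,Y,0*X+z],-1)@c[1].T+c[2]; r=np.hypot(P[...,0],P[...,1]); th=np.arctan2(r,P[...,2])
    u=P[...,0]/r*th*c[0][0,0]+c[0][0,2]; v=P[...,1]/r*th*c[0][1,1]+c[0][1,2]
    I=cv2.remap(im,u.astype(np.float32),v.astype(np.float32),cv2.INTER_CUBIC).astype(int)
    b,gg,rd=I[...,0],I[...,1],I[...,2]
    m=(np.minimum(np.minimum(b,gg),rd)>165) if mask=="white" else ((rd>100)&(rd>2.2*gg)&(rd>2.2*b))
    e=cv2.morphologyEx(m.astype(np.uint8),cv2.MORPH_GRADIENT,np.ones((3,3)))
    y,x=np.nonzero(e); x=x/S-35; y=y/S-35
    best=None
    for a in np.arange(-14,14,2):
        for bb in np.arange(-14,14,2):
            R0=np.hypot(x-a,y-bb)
            for q in rr:
                s=np.sum(np.abs(R0-q)<.8)
                if best is None or s>best[0]: best=(s,a,bb,q)
    s,a,bb,q=best
    for w in(2.,1.,.7):
        i=np.abs(np.hypot(x-a,y-bb)-q)<w
        o=least_squares(lambda p:np.hypot(x[i]-p[0],y[i]-p[1])-p[2],[a,bb,q],loss="soft_l1",f_scale=.3); a,bb,q=o.x
    cam=-c[1].T@c[2]
    return np.array([a+c0[0],bb+c0[1]]),q,i.sum(),cam
for k in("w1","w2","x1","x2","v1","v2"):
    A,r1,n1,C=circ(k,"white",86,(531,-50),np.arange(22,30,.5))
    H,r2,n2,_=circ(k,"red",86,(531,-50),np.arange(16,21,.5))
    # hub of height h over plate appears at A+(A-C)*h/(Cz-86-h); its radius scales 17*(1+...)
    D=A-C[:2]; s=(H-A)@D/(D@D); h=s*(C[2]-86)/(1+s); h2=(1-17/r2)*(C[2]-86)
    print(k,A.round(1),"R%.2f"%r1,n1,"hub",H.round(1),"r%.2f"%r2,n2,"h by shift %.1f, by size %.1f"%(h,h2),"perp %.1f"%(np.cross(D,H-A)/np.linalg.norm(D)))
E
python3 -W ignore ring.py
```

```text
w1 [530.1 -49.3] R26.36 1773 hub [530.6 -47. ] r17.61 1137 h by shift 12.9, by size 9.7 perp -0.0
w2 [531.8 -48. ] R26.12 1155 hub [534.3 -38. ] r19.19 683 h by shift 17.9, by size 32.0 perp -0.2
x1 [531.5 -50.9] R26.26 1931 hub [532.  -49.6] r17.22 1191 h by shift 7.9, by size 3.7 perp -0.1
x2 [531.7 -48.2] R26.35 1876 hub [533. -43.] r17.33 1144 h by shift 9.6, by size 5.4 perp 0.0
v1 [531.1 -50.7] R26.19 1972 hub [529.9 -52.9] r17.36 1164 h by shift 9.7, by size 5.9 perp 0.2
v2 [532.5 -49.8] R26.28 2058 hub [533.5 -50.7] r17.27 1177 h by shift 10.1, by size 4.5 perp -0.3
```

Ring parallax, touch and grip kinematics all put it about 4.5–5 mm in, so it isn't clearly seated at 2.5. There is time to repeat the last step: push in, turn to the stop, ease the torque off and let it out fully with a soft grip.

```bash
python3 -m jog '0.05 0.04 0 0 0 0; 0.1 0.08 0 0.003 0.006 0; 0.143 0.1 0 0.003 0.012 0; 0.143 0.1 0 0.003 0.012 0; 0.143 0.1 0 0.003 0.012 0; 0.143 0.1 0 0.003 0.012 0' 0.1
python3 -m jog '0 0 0 0 0 0.08; 0 0 0 0 0 0.16; 0 0 0 0 0 0.24; 0 0 0 0 0 0.32; 0 0 0 0 0 0.4; 0 0 0 0 0 0.48; 0 0 0 0 0 0.56; 0 0 0 0 0 0.64; 0 0 0 0 0 0.72; 0 0 0 0 0 0.8; 0 0 0 0 0 0.87; 0 0 0 0 0 0.91; 0 0 0 0 0 0.91; 0 0 0 0 0 0.91'; python3 s.py
```

```text
time_s: 32.97
ee_pos: [532.8, -51.2, 221.8]
ee_rot: [-180.0, 0.1, 168.5]
force: [1.1, 0.0, -0.5]
gripper_width: 54.1
time_s: 34.13
ee_pos: [533.5, -52.1, 221.6]
ee_rot: [179.9, 0.0, 86.7]
force: [-0.2, -0.2, -0.7]
gripper_width: 50.0
z221.6 yaw86.68 [-0.2 -0.2 -0.7] tz -0.003 eff6 0.063 w50.0
```

```bash
python3 -m jog '0.0034 -0.0036 0.05 0 0 0; 0.0034 -0.0036 0.1 0 0 0; 0.0034 -0.0036 0.15 0 0 0; 0.0034 -0.0036 0.18 0 0 0; 0.0034 -0.0036 0.191 0 0 0; 0.0034 -0.0036 0.191 0 0 0'
python3 -m jog '0 0 0 0 0 0; 0 0 0 0 0 0; 0 0 0 0 0 0; 0 0 0 0 0 0; 0 0 0 0 0 0; 0 0 0 0 0 0; 0 0 0 0 0 0; 0 0 0 0 0 0; 0 0 0 0 0 0' -1 20; python3 s.py
```

```text
time_s: 34.63
ee_pos: [531.4, -50.6, 124.8]
ee_rot: [-179.9, 0.0, 86.7]
force: [0.2, 0.0, 0.6]
gripper_width: 50.2
time_s: 35.38
ee_pos: [533.1, -50.8, 125.8]
ee_rot: [179.8, 0.1, 86.7]
force: [5.8, 0.3, 3.0]
gripper_width: 10.0
z125.8 yaw86.71 [5.8 0.3 3. ] tz 0.101 eff6 0.066 w10.0
```

```bash
python3 -m jog '0 0.002 0.003 0 0 0; 0 0.003 0.006 0 0 0; 0 0.003 0.009 0 0 0; 0 0.003 0.009 0 0 0; 0 0.003 0.009 0 0 0'; python3 avg.py; python3 s.py
```

```text
time_s: 35.8
ee_pos: [533.4, -50.8, 122.1]
ee_rot: [180.0, 0.1, 86.7]
force: [-2.8, -0.9, 9.4]
gripper_width: 9.9
avg F [-1.63 -0.1   8.9 ] sd 0.29 z 122.11
z122.1 yaw86.73 [-1.3  0.2  9.3] tz 0.114 eff6 0.087 w9.9
```

```bash
python3 -m jog '0 0 0.003 0 0 0; 0 0 0.006 0 0 0; 0 0 0.0085 0 0 0; 0 0 0.0085 0 0 0'>/dev/null; python3 avg.py; python3 s.py
```

```text
avg F [-0.97  0.04 12.55] sd 0.57 z 119.59
z119.6 yaw86.74 [-0.7  0.8 12.6] tz 0.065 eff6 0.080 w9.6
```

12.5 N, about 9 mm in. Turning to feel the stop.

```bash
python3 -m jog '0 0 0.0028 0 0 0.01; 0 0 0.0028 0 0 0.018; 0 0 0.0028 0 0 0.018'>/dev/null; python3 s.py
```

```text
z119.7 yaw85.14 [-0.3  0.7 10.9] tz 0.244 eff6 0.288 w9.7
```

```bash
python3 -m jog '0 0 0.0028 0 0 0.01; 0 0 0.0028 0 0 0.015; 0 0 0.0028 0 0 0.015'>/dev/null; python3 s.py
```

```text
z119.6 yaw83.84 [-0.3  0.3 10.5] tz 0.317 eff6 0.391 w9.8
```

```bash
python3 -m jog '0 0 0.0028 0 0 -0.01; 0 0 0.0028 0 0 -0.018; 0 0 0.0028 0 0 -0.018'>/dev/null; python3 s.py
python3 -m jog '0 0 -0.001 0 0 0; 0 0 -0.004 0 0 0; 0 0 -0.007 0 0 0; 0 0 -0.01 0 0 0; 0 0 -0.013 0 0 0; 0 0 -0.016 0 0 0; 0 0 -0.019 0 0 0; 0 0 -0.019 0 0 0' -1 4; python3 s.py
python3 -m jog '0 0 0 0 0 0; 0 0 0 0 0 0; 0 0 0 0 0 0; 0 0 0 0 0 0; 0 0 0 0 0 0; 0 0 0 0 0 0; 0 0 -0.05 0 0 0; 0 0 -0.08 0 0 0; 0 0 -0.08 0 0 0; 0 0 -0.08 0 0 0' 0; python3 s.py
```

```text
z119.7 yaw85.52 [-0.7  0.4 11.5] tz 0.167 eff6 0.109 w10.0
time_s: 38.35
ee_pos: [533.2, -50.8, 129.1]
ee_rot: [179.9, 0.1, 85.5]
force: [3.6, -0.4, -4.2]
gripper_width: 9.9
z129.1 yaw85.52 [ 3.6 -0.4 -4.2] tz 0.106 eff6 0.109 w9.9
time_s: 39.18
ee_pos: [533.3, -50.7, 169.6]
ee_rot: [179.8, 0.1, 85.5]
force: [-0.1, -0.4, -1.4]
gripper_width: 45.8
z169.6 yaw85.52 [-0.1 -0.4 -1.4] tz 0.025 eff6 0.002 w45.8
```

It caught, with the fingers sliding off against about 4 N. Touch-checking the height again.

```bash
python3 -m jog '0 0 0 0 0 0; 0 0 0.01 0 0 0; 0 0 0.02 0 0 0; 0 0 0.034 0 0 0; 0 0 0.037 0 0 0; 0 0 0.037 0 0 0; 0 0 0.037 0 0 0' -1 20; python3 s.py
python3 -m jog '0 0 0.001 0 0 0; 0 0 0.002 0 0 0; 0 0 0.002 0 0 0' >/dev/null; python3 s.py; python3 -m jog '0 0 0.001 0 0 0; 0 0 0.002 0 0 0; 0 0 0.002 0 0 0' >/dev/null; python3 s.py; python3 -m jog '0 0 0.001 0 0 0; 0 0 0.002 0 0 0; 0 0 0.002 0 0 0' >/dev/null; python3 s.py
```

```text
time_s: 39.77
ee_pos: [533.3, -50.7, 150.6]
ee_rot: [179.8, 0.1, 85.5]
force: [-0.1, 0.1, 0.1]
gripper_width: 1.9
z150.6 yaw85.52 [-0.1  0.1  0.1] tz 0.037 eff6 0.000 w1.9
z149.7 yaw85.52 [0.1 0.6 0.1] tz -0.002 eff6 0.000 w0.3
z148.7 yaw85.52 [ 0.3 -0.  -0.3] tz -0.041 eff6 0.000 w0.4
z147.6 yaw85.52 [ 0.2 -0.4  0.2] tz -0.037 eff6 0.000 w0.3
```

```bash
for i in 1; do python3 -m jog '0 0 0.001 0 0 0; 0 0 0.0015 0 0 0; 0 0 0.0015 0 0 0' >/dev/null; python3 s.py; python3 -m jog '0 0 0.001 0 0 0; 0 0 0.0015 0 0 0; 0 0 0.0015 0 0 0' >/dev/null; python3 s.py; python3 -m jog '0 0 0.001 0 0 0; 0 0 0.0015 0 0 0; 0 0 0.0015 0 0 0' >/dev/null; python3 s.py; done; python3 avg.py
```

```text
z146.8 yaw85.52 [0.2 0.2 0. ] tz 0.006 eff6 0.000 w0.5
z146.0 yaw85.52 [-0.6 -0.2 -0.4] tz -0.006 eff6 0.000 w0.4
z145.7 yaw85.52 [-2.4  0.3  5.2] tz 0.011 eff6 0.002 w0.8
avg F [-1.26  0.41  5.12] sd 0.43 z 145.73
```

Same contact height again. Final preload check: press about 1.3 mm further and see whether it yields below 10.4 N.

```bash
python3 -m jog '0 0 0.002 0 0 0; 0 0 0.0045 0 0 0; 0 0 0.0045 0 0 0' >/dev/null; python3 avg.py; python3 -m jog '0 0 0.002 0 0 0; 0 0 0.0035 0 0 0; 0 0 0.0035 0 0 0' >/dev/null; python3 avg.py
```

```text
avg F [-2.32  0.47  7.86] sd 0.45 z 144.37
avg F [-2.92  0.37  9.9 ] sd 0.45 z 143.80
```

It yields 1.4 mm at 7.9 N. The spring law puts that at 3.7 mm depth, so it rests at about 2.4 mm, in the locked detent. Retracting and handing in.

```bash
python3 -m jog '0 0 -0.04 0 0 0; 0 0 -0.12 0 0 0; 0 0 -0.2 0 0 0; 0 0 -0.25 0 0 0; 0 -0.08 -0.25 0 0 0; 0 -0.16 -0.25 0 0 0; 0 -0.24 -0.25 0 0 0; 0 -0.26 -0.25 0 0 0; 0 -0.26 -0.25 0 0 0; 0 -0.26 -0.25 0 0 0'
python3 - <<'E'
from h import *
P={}
im=grab_frame("scene"); 
for q in("wing_top","hatch_edge","tumbler","mould","block"):
    t=tip_of(q,"scene"); print(q,t and np.round(t[0]["location"]))
cv2.imwrite("pics/g.png",cv2.resize(im[150:350,130:380],None,fx=3,fy=3)[:,:,::-1]); print(state()["force"],state()["time_s"])
E
```

```text
time_s: 43.8
ee_pos: [403.9, -40.4, 268.5]
ee_rot: [179.6, 0.1, 85.5]
force: [1.2, 1.3, 0.8]
gripper_width: 0.5
wing_top [266. 222.]
hatch_edge [276. 214.]
tumbler [345. 293.]
mould [181. 262.]
block [170. 320.]
[-0.53568396  0.24429499 -0.16576152] 44.1
```

View pics/g.png

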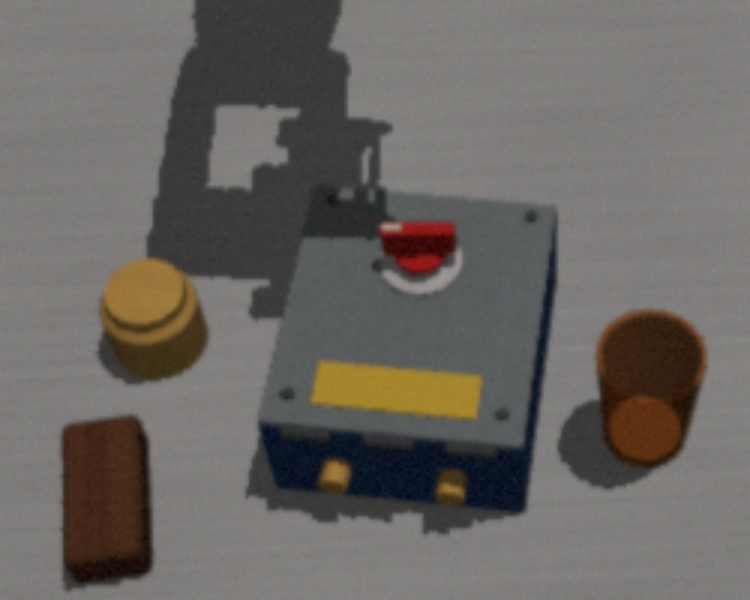

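The hatch is flush, the wing sits crosswise at about (418,235) in the crop, the neighbours are unmoved and the arm is clear. Handing in.

```bash
python3 -c "
from workcell import *
print(job_done())"
```

```text
the job is handed in; nothing more can be done
None
```

The hatch is shut and the fastener is turned to its stop. I judge it to be in its locked detent, though not every check agreed on that. I handed in at about 44 s with the robot clear of everything.

- **Hatch:** I pushed it down beside the wing with up to 17.5 N. The fingertips met the plate at about 86 mm, which is its shut height, and it looks flush in the last picture.
- **Fastener:** I pressed it in about 8–9 mm (about 12 N) and turned it clockwise to about 1.45 rad. The stop was felt at about 0.3 N m.
- **Second pass:** After the first release I was unsure of the depth, so I pressed and turned it to the stop again (up to about 0.35–0.39 N m). I eased the torque off and let it out with a soft grip.
- **Extra touches:** I also tapped the wing top a few times to check its depth, with at most about 10 N.

**Final checks**
- **In favour of the detent:** The plunger gave 1.4 mm at 7.9 N. By the spring law it therefore rests at about 2.4 mm; resting at 6.5 mm it would not have moved below 10.4 N.
- **Disagreeing:** The touch height of the wing top put it at about 4.5 mm, and the camera estimates ranged from about 2 to 8 mm, most of them about 4–6 mm. I never explained that gap, and went by the force test.
- **Neighbours:** The glass, mould and block show at their first positions to within a few pixels.

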